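# Park the support rest, then hold the index plunger out

## Task

Free the repair cradle's turntable: slide the support rest by its black grip along the rail until its white pointer is level with the line on the orange park marker, then pull the red-knobbed index plunger fully up out of its seat hole and hold it there. Do not draw the pin before the rest is parked, leave the rest at its mark and do not disturb the loose things around. The job finishes while you are still holding the plunger fully back: do not let it go.

Things in the scene. Friction and masses are not known exactly. Their poses are not given: they have to be found in the camera images.
- cradle: repair cradle: fixed aluminium plate 290 (x) x 350 (y) x 12 mm. Origin: centre of its underside, on the bench; x away from the robot, y along the rail to the left, z up. On it: dark rail along y at x = -85 mm (y -95 to 155, top 26 mm above bench); grey turntable, radius 80 mm about x = 40, y = 0, with an opened handheld clamped on it (top 60 mm above bench); two stands at its far rim
- rest_grip (a point): middle of the top face of the sliding support rest's black grip, 72.5 mm above the bench: an upright block 26 mm across the rail (cradle x), 16 mm along it (cradle y), 36 mm tall below this point, on a carriage 36 x 34 x 10 mm. A white line on top marks its middle. Nothing as tall stands within 60 mm along the rail. Axes as the cradle
- rest_pointer (a point): tip of the rest's white pointer, on the side nearer the robot, 30 mm in cradle -x from the grip's middle and at the same place along the rail
- rest (a joint): position of the support rest along the rail in m: 0 at the right-hand end, 0.18 at the left-hand end; grows as it slides to cradle +y. About 2 N of friction, so it stays where it is left
- marker: orange park marker, a clip 20 (x) x 14 (y) x 14 mm fixed beside the rail on the robot's side, with a white line along x across its middle. Origin: centre of its underside; axes as the cradle. The rest is parked when its white pointer is level with this line. Always left (cradle +y) of where the rest starts and short of the rail's end
- pin_knob: red knob of the sprung index plunger, an upright cylinder 24 mm across, 26 mm tall, pulled straight up. Origin: its centre, 129 mm above the bench when seated. Below it a brass sleeve 19 mm across, its top 6 mm under the seated knob, on a blue arm 28 mm wide (top 97 mm above the bench) that runs to a column on the cradle's +x side
- pin_seat (a point): centre of the mouth of the brass seat hole in the turntable, 36 mm above the bench, straight below the red knob, whose centre is 93 mm above this point when the 8 mm steel pin is fully seated (10 mm deep) and 111 mm when pulled fully back to its stop: 18 mm of travel. The pin is clear of the hole from 10 mm up. A spring pulls it down, 4 N seated, 8.5 N fully back: it snaps in when let go. Axes as the cradle
- plunger_stand: blue stand that carries the index plunger; fixed. Origin on the plate's top face under the pin's axis; axes as the cradle. It may be at the left or the right far rim of the turntable
- lock_stand: the like blue stand at the other side, 114 mm from the plunger along cradle y, with a low black star screw (36 mm across, top 123 mm above the bench): not the plunger; it does not move
- screw_dish: small clear plastic dish of screws, 55 x 45 x 18 mm, standing on the base plate's left side; origin centre of underside. A bystander
- battery: flat white battery pack, 55 x 38 x 10 mm, lying on the base plate's right side; origin centre of underside. A bystander
- pump_bottle: teal bottle with a steel cap, 60 mm across, 125 mm tall, right of the cradle; origin centre of underside. A bystander
- driver: yellow screwdriver, 160 mm, lying to the right of the cradle; a bystander
- driver2: green screwdriver, 180 mm, lying to the left of the cradle; a bystander
- back_cover: black plastic back cover of a handheld, an open tray 160 x 68 x 16 mm, left of the cradle; a bystander
- tape_roll: yellow tape roll, 80 mm across, 22 mm high, lying flat to the right; a bystander

How it is judged:
On the way, in this order (a step that is already met when the one before it is completed fails the run):
1. the support rest stands at the park marker, the pin still seated (y of rest_pointer in the frame of marker between -0.005 and 0.005 m and z of pin_knob in the frame of pin_seat below 0.097 m and velocity of joint rest between -0.01 and 0.01 m/s), for 0.2 s.
2. the plunger is pulled fully back (z of pin_knob in the frame of pin_seat above 0.107 m and y of rest_pointer in the frame of marker between -0.006 and 0.006 m), for 0.3 s.
At the end, for the whole second after the job is handed in: the plunger is held by the gripper's fingers (over 2 N on the knob) at 14 mm or more of its 18 mm travel, and the rest's pointer is within 6 mm of the marker's line along the rail (within 5 mm, and at rest, when parked) (all of step 2 and contact force between the fingers and pin_knob above 2 N); the arm keeps its last pose, push and grip.
It fails at once if the pin is drawn more than 8 mm while the rest is not at the marker (over 10 mm off) (z of pin_knob in the frame of pin_seat above 0.101 m and not (y of rest_pointer in the frame of marker between -0.01 and 0.01 m)).
It fails at once if a loose bystander is moved more than 20 mm (distance of any of screw_dish, battery, pump_bottle, driver, driver2, back_cover, tape_roll from where it was at the start of the episode above 0.02 m).
It also fails if it takes over 48 s, if anything falls off the work surface, if the arm or the gripper's body presses on something with over 40 N, if the wrist force passes 120 N, or if a joint passes its speed limit or range.

## Robot

A 7-joint arm with a two-finger parallel gripper is mounted at the origin on the work surface. World frame = base frame: x ahead of the robot, y to its left, z up, the work surface at z = 0. Lengths are in m, angles in rad, forces in N, time in s.
With the tool pointing down it reaches from about 0.4 to 0.85 m from the base axis. Payload 6.9 kg.
Tool frame: the origin (TCP) lies at the very end of the fingers, on their centre line; the grasp point (between the pads) lies 19 mm behind it (env.hold_point_z is the distance from the TCP to the grasp point, in m); x points along the fingers, y is the direction in which the jaws open and shut, and the axes are right-handed (so a half turn about x gives the same grasp; the last joint's range is limited). The gripper opens to 85 mm and grips with 20 to 120 N. Pads are 22 mm wide; open, the fingers measure 114 mm over their backs; the gripper's body (76 mm by 85 mm) begins 54 mm behind the grasp point. The pads swing forward as they close: fully open they stand 13 mm farther back than shut.
Start: joints at [-1.159, 0.507, -0.238, 1.5, 0.126, 1.149, -0.155], TCP at [0.188, 0.596, 0.231] pointing down, gripper open.
Joint ranges: [-3.08, 3.08], [-0.24, 2.05], [-1.43, 1.35], [0, 2.5], [-1.52, 4.66], [0.17, 1.96], [-2.89, 2.89]. Speed limits (rad/s): [2.39, 2.39, 3.14, 3.14, 3.14, 3.14, 3.14].

## Interface

Orientations are given as a rotation vector (axis times angle).
In Python, from plant import env, eyes, workorder, telemetry gives the robot as it stands. Calls block until the motion is done:
- env.movep(position, orientation): joint-space move of the TCP to a pose.
- env.movel(position, rate=0.15, rot=None): straight line of the TCP; rot=None keeps the orientation; rate is the mean speed in m/s.
- env.goto_joints(angles): joint-space move.
- env.move_gripper(opening): opening from 0.0 (shut) to 1.0 (fully open); the grip force is fixed at half the most; returns when the fingers have stopped.
- env.pause(seconds).
- env.solve_ik(position, orientation): joint angles nearest the present ones, or None.
- eyes.grab_frame(name): name is "scene" or "top"; returns a dict with "image" (480x640x3 uint8, red, green, blue), "z_map" (480x640 float32, m along the optical axis (not along the pixel's ray), 0 where there is no reading), "K" (3x3 intrinsics, pixels), "extrinsics" (4x4, takes a point from camera to world coordinates). Camera axes: x right, y down, z forward; pixel columns grow to the right and rows downward; lengths in m; the calibration is good to about 2 mm. A picture is of the moment at which its call begins.
A pose or a line that the arm cannot do raises env.Unreachable and nothing moves.
- workorder.finish_job(): hands the job in, once; it reports no verdict.
Readings, each from a call of its own:
- telemetry.get_clock(): time.
- telemetry.get_joints(): joint angles.
- telemetry.get_qd(): joint speeds.
- telemetry.get_joint_torque(): joint torques, N m.
- telemetry.get_position(): TCP position.
- telemetry.get_ee_rot(): TCP orientation.
- telemetry.get_force(): force on the tool from outside, world axes, zero at the start.
- telemetry.get_torque(): the same for the moment, N m.
- telemetry.get_width(): opening from 0.0 (shut) to 1.0 (fully open).
Only numpy, scipy, OpenCV 4.12 (cv2) and the standard library are available. Lean on these libraries where they do the work, as an engineer would, in place of code of your own. Each camera call takes 0.05 s, during which the arm holds its last target.

## Working session

There is one attempt and no reset: what is moved stays moved. The work goes in short steps, each a Python script; the robot and the scene stay as the last script left them, time stands still between calls to the robot, and variables do not carry over. Pictures are saved under pics/ and viewed, and the job is handed in when it is done.

```bash
mkdir -p pics; ls
cat > h.py <<'E'
import numpy as np,cv2
from plant import env,eyes,workorder,telemetry as t
def save(f,n): cv2.imwrite(f'pics/{n}.png',f['image'][:,:,::-1])
def px(f,u,v,z=None):
    K=f['K'];E=f['extrinsics'];r=np.array([(u-K[0,2])/K[0,0],(v-K[1,2])/K[1,1],1])
    if z is None: d=f['z_map'][int(round(v)),int(round(u))]
    else: d=(z-E[2,3])/(E[:3,:3]@r)[2]
    return E[:3,:3]@(r*d)+E[:3,3]
def crop(f,n,u0,u1,v0,v1,s):
    c=f['image'][v0:v1,u0:u1,::-1]; cv2.imwrite(f'pics/{n}.png',cv2.resize(c,None,fx=s,fy=s,interpolation=cv2.INTER_CUBIC))
E
python3 - <<'E'
from h import *
import pickle
d={}
for n in('scene','top'):
    f=eyes.grab_frame(n);save(f,n+'0');d[n]=f;print(n,f['extrinsics'],f['K'])
pickle.dump(d,open('f0.pkl','wb'))
print(t.get_clock(),t.get_position(),t.get_ee_rot(),t.get_force())
E
```

```text
pics
scene [[ 8.81547027e-01  3.84943210e-01 -2.73301234e-01  7.86917328e-01]
 [ 4.72095265e-01 -7.17640938e-01  5.11974164e-01 -5.83041201e-01]
 [ 9.48824695e-04 -5.80353521e-01 -8.14364102e-01  9.74274258e-01]
 [ 0.00000000e+00  0.00000000e+00  0.00000000e+00  1.00000000e+00]] [[474.14089077   0.         319.0593322 ]
 [  0.         474.14089077 244.99969   ]
 [  0.           0.           1.        ]]
top [[-3.94304717e-03 -9.88391101e-01  1.51879835e-01  2.70708997e-01]
 [-9.99726161e-01  3.92901152e-04 -2.33976248e-02 -4.88926255e-03]
 [ 2.30663304e-02 -1.51930503e-01 -9.88121990e-01  1.37779526e+00]
 [ 0.00000000e+00  0.00000000e+00  0.00000000e+00  1.00000000e+00]] [[506.83063022   0.         323.93579319]
 [  0.         506.83063022 238.44287037]
 [  0.           0.           1.        ]]
0.1 [0.18809592 0.595553   0.23051363] [ 0.23872177  1.55762216 -0.24125239] [-0.64548029  0.40692361  0.23226023]
```

View pics/scene0.png

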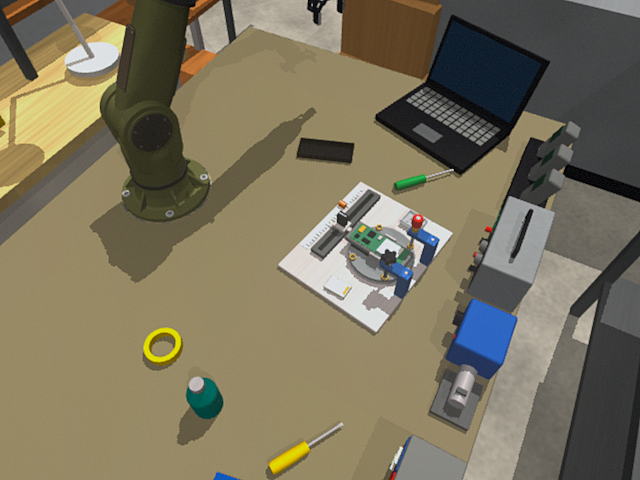

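View pics/top0.png

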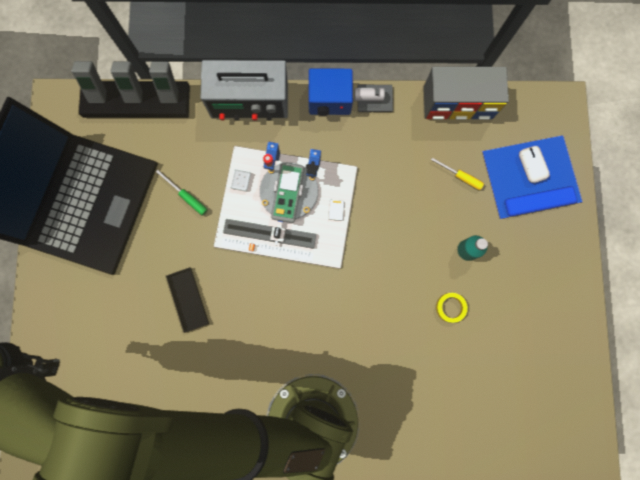

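Run:
```python
from h import *
import pickle
d=pickle.load(open('f0.pkl','rb'))
crop(d['top'],'t1',205,365,140,275,5)
crop(d['scene'],'s1',270,460,175,340,4)
```

```text
(no output)
```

View pics/t1.png

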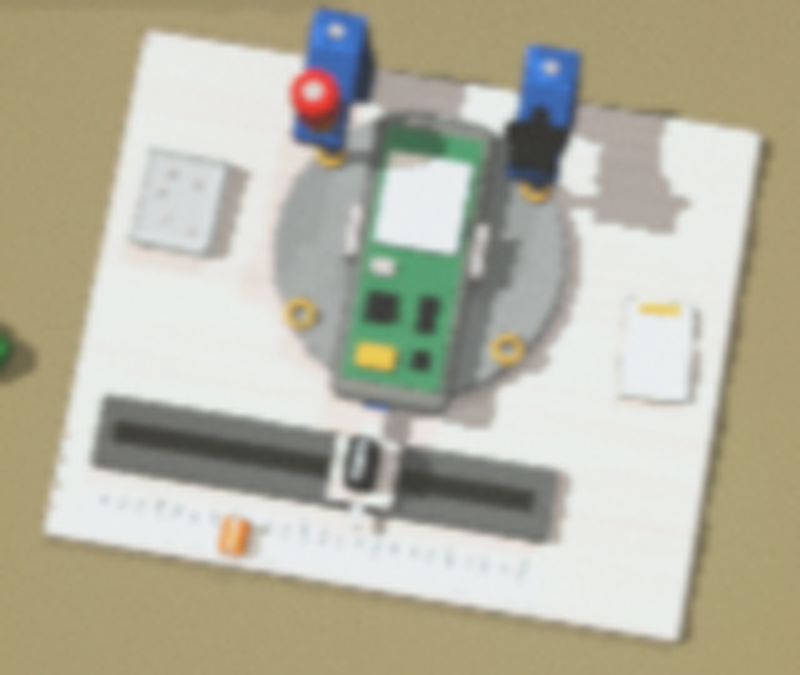

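View pics/s1.png

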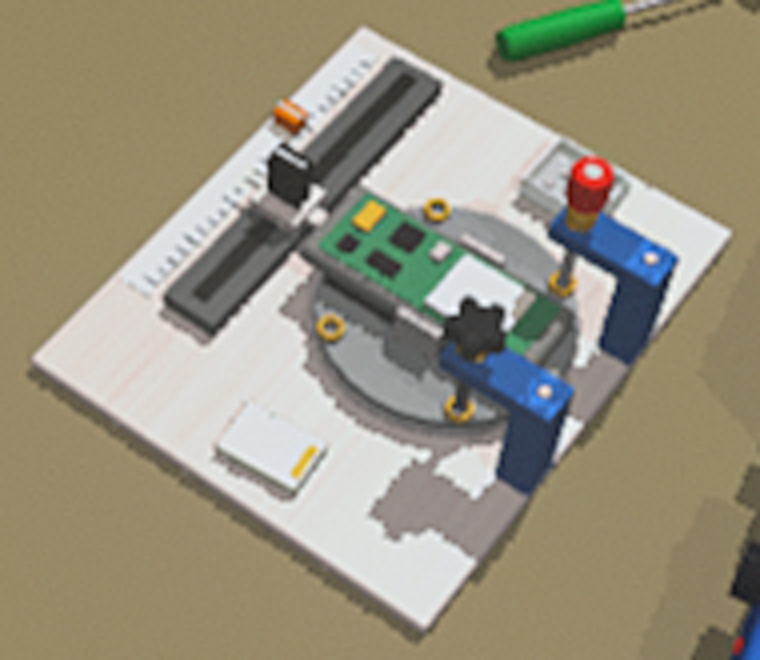

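The top crop shows plate corners at about (148,32), (763,133), (683,640), (45,533). The red knob top is at (315,92), the black grip top at (362,460) and the marker at (235,536). The plunger is on the left far side.

```bash
cat > m.py <<'E'
from h import *
import pickle
d=pickle.load(open('f0.pkl','rb'));T=d['top'];S=d['scene']
ct=lambda u,v,z=None:px(T,205+(u-2)/5,140+(v-2)/5,z)
cs=lambda u,v,z=None:px(S,270+(u-1.5)/4,175+(v-1.5)/4,z)
L=np.array([[.145,.175],[.145,-.175],[-.145,-.175],[-.145,.175]])
def fit(P):
    P=np.array(P)[:,:2];c=P.mean(0);H=L.T@(P-c);a=np.arctan2(H[0,1]-H[1,0],H[0,0]+H[1,1])
    R=np.array([[np.cos(a),-np.sin(a)],[np.sin(a),np.cos(a)]]);print('c',c,'yaw',a,'res',(P-c-L@R.T).round(4).tolist());return c,R
c1,R1=fit([ct(*p,.012) for p in[(148,32),(763,133),(683,640),(45,533)]])
c2,R2=fit([cs(*p,.012) for p in[(732,234),(420,630),(35,360),(363,28)]])
for n,pt,ps,z in[('knob top',(315,92),(593,170),.142),('grip',(362,460),(292,156),.0725),('marker',(235,536),(290,113),.026),('star',(534,143),(475,328),.123)]:
    for nm,q,c,R in(('top',ct(*pt,z),c1,R1),('scene',cs(*ps,z),c2,R2)): print(n,nm,q.round(4),'cradle',(R.T@(q[:2]-c)).round(4))
    print('  depth',ct(*pt).round(4),cs(*ps).round(4))
E
python3 m.py
```

```text
c [0.57177548 0.06488926] yaw -0.16758881485937752 res [[-0.0019, -0.0007], [-0.0008, 0.0009], [0.0012, -0.0002], [0.0015, -0.0]]
c [0.57406701 0.06885506] yaw -0.17653951682634184 res [[-0.0023, -0.0009], [-0.0029, 0.0008], [0.0041, 0.0019], [0.001, -0.0019]]
knob top top [0.666  0.1072 0.142 ] cradle [0.0859 0.0574]
knob top scene [0.6672 0.1132 0.142 ] cradle [0.0839 0.06  ]
  depth [0.6675 0.1076 0.1375] [0.6674 0.1123 0.1431]
grip top [0.4894 0.0865 0.0725] cradle [-0.0848  0.0076]
grip scene [0.4906 0.0944 0.0725] cradle [-0.0867  0.0105]
  depth [0.489  0.0863 0.0749] [0.4902 0.0953 0.0713]
marker top [0.4559 0.1574 0.026 ] cradle [-0.1297  0.0718]
marker scene [0.4579 0.1613 0.026 ] cradle [-0.1306  0.0706]
  depth [0.456  0.1575 0.0249] [0.4585 0.1601 0.0275]
star top [ 0.6454 -0.0032  0.123 ] cradle [ 0.084  -0.0549]
star scene [ 0.6482 -0.0041  0.123 ] cradle [ 0.0858 -0.0588]
  depth [ 0.6471 -0.0032  0.1173] [ 0.6489 -0.007   0.1272]
```

```bash
cat >> h.py <<'E'
from scipy.spatial.transform import Rotation as Ro
YAW=-0.171
cx=np.array([np.cos(YAW),np.sin(YAW),0]);cy=np.array([-np.sin(YAW),np.cos(YAW),0])
def rot(s=1):
    X=np.array([0,0,-1.]);Y=s*cy;return Ro.from_matrix(np.c_[X,Y,np.cross(X,Y)]).as_rotvec()
def st(): print('t',round(t.get_clock(),2),'p',np.round(t.get_position(),4),'F',np.round(t.get_force(),1),'w',round(t.get_width(),3))
E
python3 - <<'E'
from h import *
q=np.array(t.get_joints())
for s in(1,-1):
    for p in([.490,.0905,.15],[.667,.110,.2]):
        j=env.solve_ik(p,rot(s));print(s,p,j if j is None else np.round(j,2),None if j is None else np.abs(j-q).max())
E
```

```text
1 [0.49, 0.0905, 0.15] [-0.17  0.4  -0.08  1.95  0.04  0.8   1.12] 1.276021394887288
1 [0.667, 0.11, 0.2] [-0.16  0.61 -0.07  1.4   0.04  1.14  1.16] 1.3183341364545127
-1 [0.49, 0.0905, 0.15] [-0.62  0.45  0.57  1.95 -0.33  0.83 -1.62] 1.462320144156644
-1 [0.667, 0.11, 0.2] [-0.5   0.67  0.57  1.4  -0.37  1.18 -1.63] 1.4764609020515593
```

Run:
```python
from h import *
env.movep([.490,.0905,.15],rot(1));st()
env.movel([.490,.0905,.048],rate=.1);st()
env.move_gripper(0.0);st()
f=eyes.grab_frame('scene');crop(f,'s2',270,460,155,320,4)
f=eyes.grab_frame('top');crop(f,'t2',205,365,140,275,5)
```

```text
t 2.23 p [0.4901 0.0917 0.1501] F [0.3 0.2 1. ] w 0.997
t 3.4 p [0.4904 0.0906 0.0485] F [ 0.5 -0.1  0.1] w 1.003
t 4.04 p [0.4902 0.0907 0.0483] F [-0.2  0.9  4.6] w 0.173
```

View pics/s2.png

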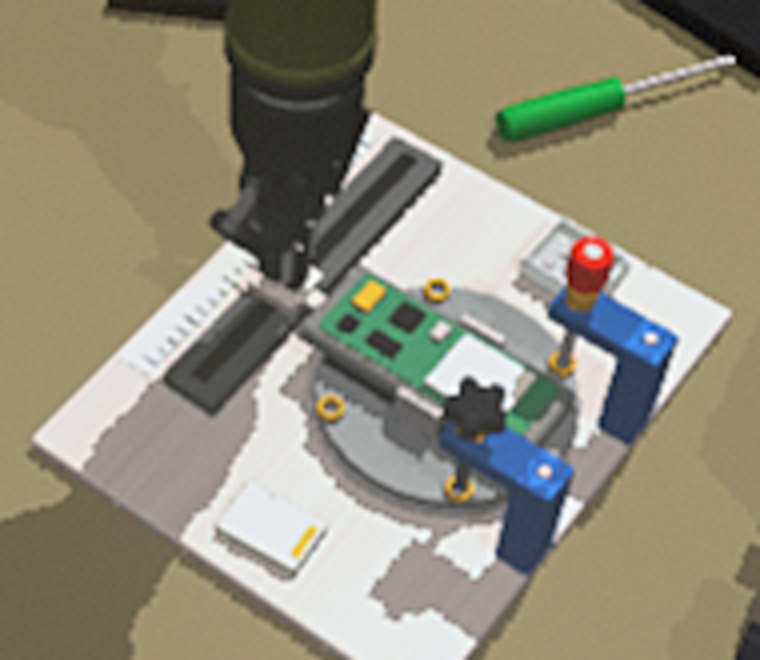

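View pics/t2.png

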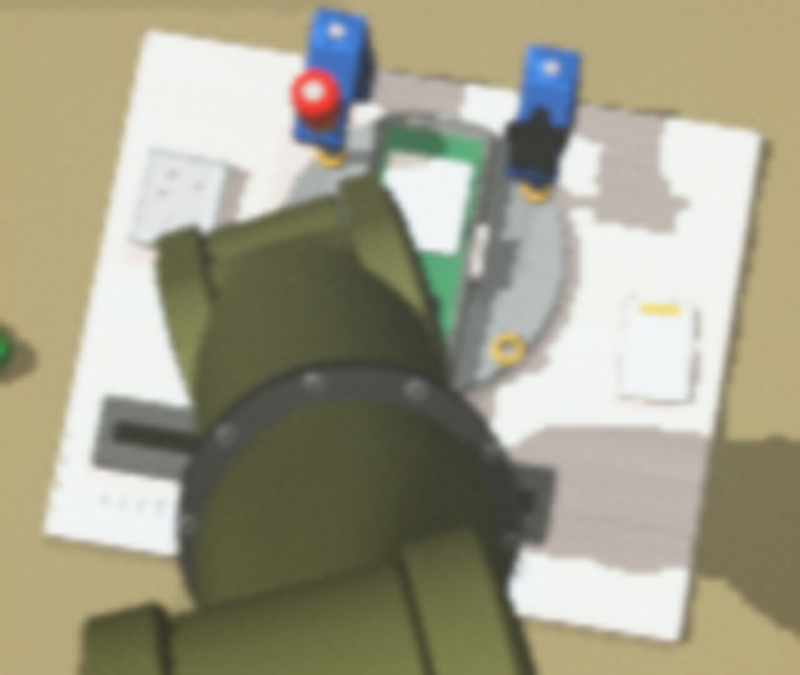

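The grip is held: the width reading of 0.173 is about 15 mm. Next I slide by the measured 62 mm, release, and look.

Run:
```python
from h import *
import pickle
p=np.array([.490,.0905,.048]);q=p+.062*cy
env.movel(q,rate=.05);st();env.pause(.3);st()
p=np.array(t.get_position())
env.move_gripper(1.0);st()
env.movel([p[0],p[1],.13],rate=.15)
env.movel([.42,.30,.2],rate=.3);st()
d={n:eyes.grab_frame(n) for n in('scene','top')};pickle.dump(d,open('f1.pkl','wb'))
save(d['top'],'t3f')
crop(d['scene'],'s3',310,410,180,255,8)
crop(d['top'],'t3',205,305,200,275,8)
```

```text
t 5.53 p [0.5007 0.1514 0.0483] F [-1.1 -1.1  6.1] w 0.178
t 5.83 p [0.5007 0.1514 0.0483] F [-1.4  0.1  5.2] w 0.174
t 6.52 p [0.5006 0.1516 0.048 ] F [ 0.  -0.5  0.1] w 1.001
t 7.97 p [0.42   0.2989 0.199 ] F [-1.  -0.7 -0.3] w 0.999
```

View pics/s3.png

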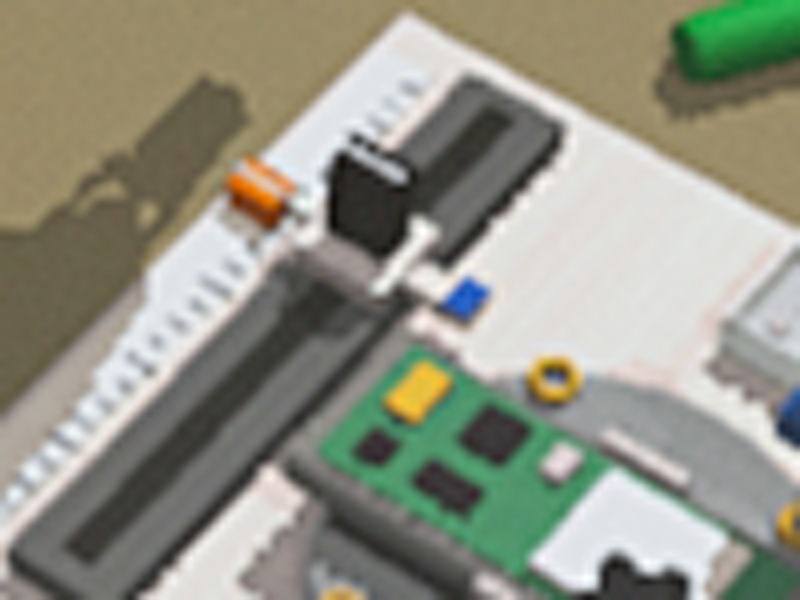

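View pics/t3.png

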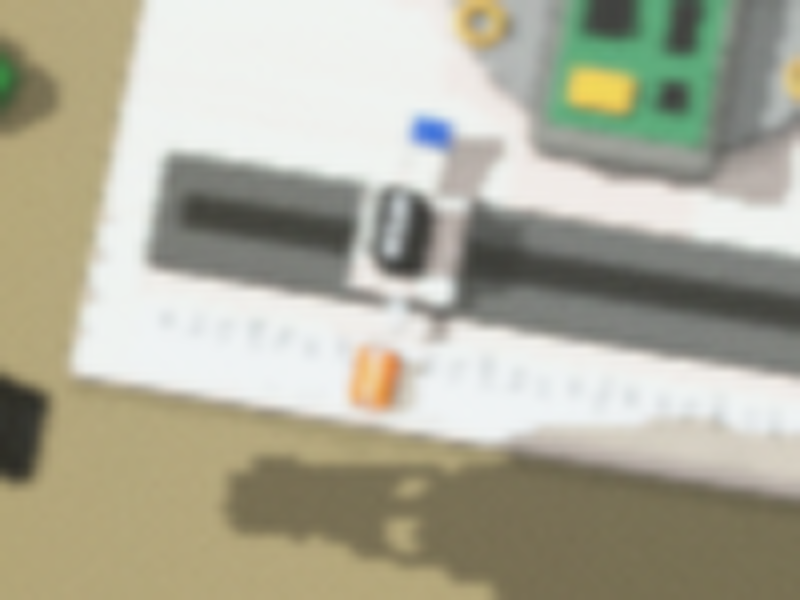

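Run:
```python
from h import *
import pickle
d=pickle.load(open('f1.pkl','rb'));T=d['top'];S=d['scene']
ct=lambda u,v,z=None:px(T,205+(u-3.5)/8,200+(v-3.5)/8,z)
cs=lambda u,v,z=None:px(S,310+(u-3.5)/8,180+(v-3.5)/8,z)
def cr(q): return (np.array([q@cx,q@cy])*1000).round(1)
for n,f,m,g,p in(('top',ct,(377,375),(398,226),(398,308)),('scene',cs,(268,178),(380,159),(306,203))):
    M=f(*m,.026);print(n,'marker',M.round(4),M[2],f(*m)[2])
    print(' grip-marker',cr(f(*g,.0725)-M),'depthz',f(*g)[2])
    for z in(.026,.032,.037):print(' ptr-marker',z,cr(f(*p,z)-M),f(*p)[2])
crop(S,'s4',335,365,190,215,26);crop(T,'t4',240,270,215,255,15)
```

```text
top marker [0.4569 0.1571 0.026 ] 0.026000000000000023 0.02710147803856411
 grip-marker [43.9 -4.1] depthz 0.0730991002913639
 ptr-marker 0.026 [23.5 -2.7] 0.035401891342872416
 ptr-marker 0.032 [22.7 -3.5] 0.035401891342872416
 ptr-marker 0.037 [22.1 -4.2] 0.035401891342872416
scene marker [0.4585 0.1657 0.026 ] 0.026000000000000023 0.028445226086380893
 grip-marker [45.1 -5.5] depthz 0.07318989711141966
 ptr-marker 0.026 [16.1 -1. ] 0.035605241055923775
 ptr-marker 0.032 [18.9 -5.3] 0.035605241055923775
 ptr-marker 0.037 [21.2 -8.9] 0.035605241055923775
```

View pics/s4.png

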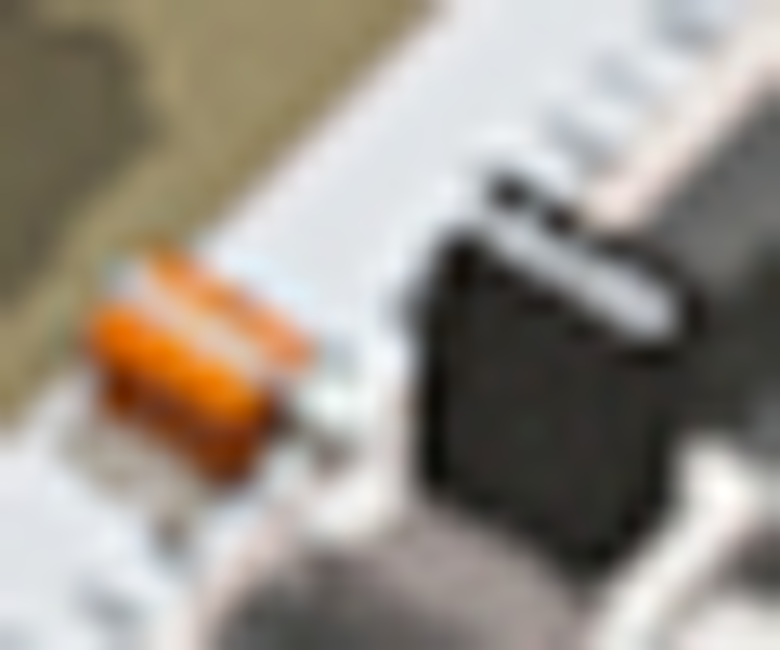

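View pics/t4.png

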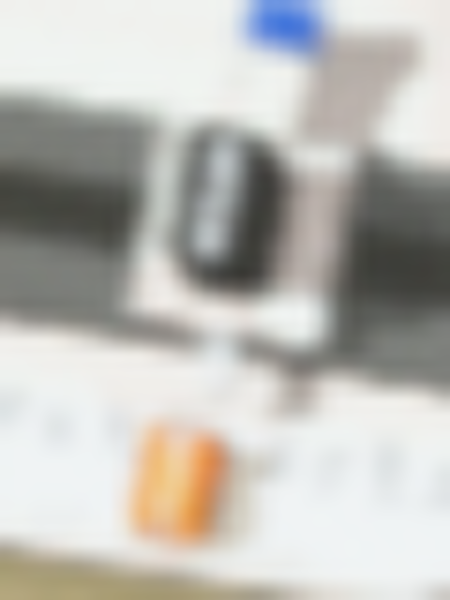

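Run:
```python
from h import *
import pickle
d=pickle.load(open('f1.pkl','rb'));T=d['top'];S=d['scene']
cs=lambda u,v,z:px(S,335+(u-12.5)/26,190+(v-12.5)/26,z)
ct=lambda u,v,z:px(T,240+(u-7)/15,215+(v-7)/15,z)
def cr(q): return (np.array([q@cx,q@cy])*1000).round(1)
for a in((125,280),(265,375)):print(cr(cs(*a,.026)))
for a in((485,215),(675,325)):print(cr(cs(*a,.0725)))
print('top')
for a in((180,425),(170,545)):print(cr(ct(*a,.026)))
for a in((238,138),(202,255)):print(cr(ct(*a,.0725)))
```

```text
[412.7 239.5]
[431.3 238.1]
[457.9 234.2]
[480.4 234.1]
top
[432.9 234.8]
[411.3 232.5]
[478.5 227.7]
[457.1 230. ]
```

Both views put the rest 4.6–4.8 mm short (right) of the marker line. I regrip and nudge it by 4.6 mm.

Run:
```python
from h import *
import pickle
p=np.array([.5007,.1514,.048])
env.movel([p[0],p[1],.13],rate=.3);env.movel(p,rate=.15);st()
env.move_gripper(0.0);st()
a=np.array(t.get_position());q=np.array([.490,.0905,.048])+.0667*cy
env.movel(q,rate=.02);env.pause(.2);st();print((np.array(t.get_position())-a)@cy)
p=np.array(t.get_position())
env.move_gripper(1.0);st()
env.movel([p[0],p[1],.13],rate=.2)
env.movel([.42,.30,.2],rate=.3);st()
d={n:eyes.grab_frame(n) for n in('scene','top')};pickle.dump(d,open('f2.pkl','wb'))
crop(d['scene'],'s5',335,365,190,215,26);crop(d['top'],'t5',240,270,215,255,15)
```

```text
t 9.53 p [0.5009 0.1524 0.0487] F [ 0.2 -1.8  0.5] w 1.003
t 10.18 p [0.5008 0.1514 0.0484] F [-1.2 -0.1  5.1] w 0.175
t 10.77 p [0.5017 0.1563 0.0484] F [-1.5  0.4  5.7] w 0.183
0.0049217239377188785
t 11.45 p [0.5013 0.1562 0.048 ] F [-0.5 -0.6 -0.3] w 1.007
t 12.76 p [0.4198 0.299  0.1989] F [ 0.3 -0.6 -0.7] w 1.0
```

View pics/s5.png

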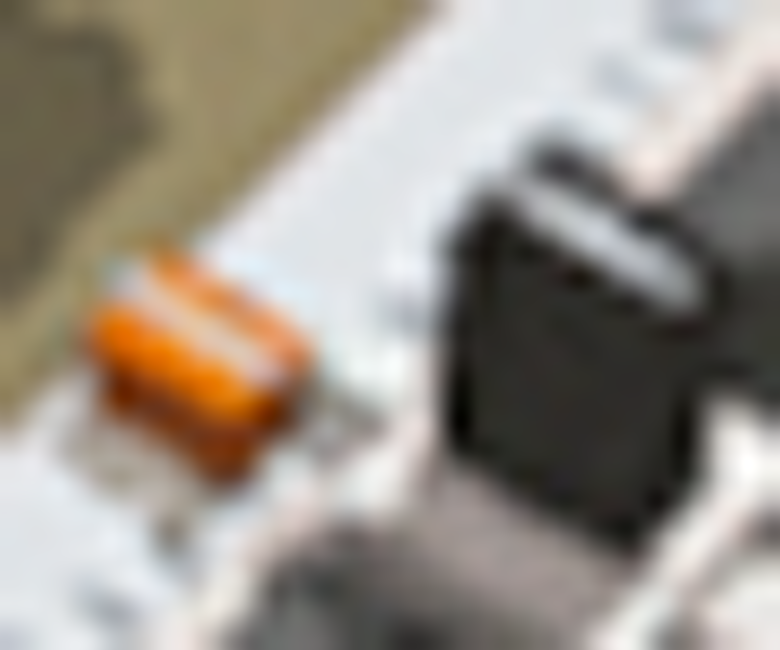

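View pics/t5.png

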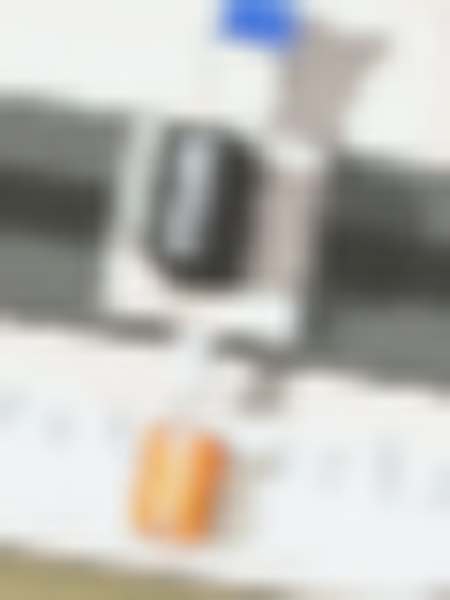

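Run:
```python
from h import *
import pickle
d=pickle.load(open('f2.pkl','rb'));T=d['top'];S=d['scene']
cs=lambda u,v,z:px(S,335+(u-12.5)/26,190+(v-12.5)/26,z)
ct=lambda u,v,z:px(T,240+(u-7)/15,215+(v-7)/15,z)
def cr(q): return (np.array([q@cx,q@cy])*1000).round(1)
for a in((125,275),(270,370)):print(cr(cs(*a,.026)))
for a in((510,183),(700,297)):print(cr(cs(*a,.0725)))
print('top')
for a in((180,425),(168,545)):print(cr(ct(*a,.026)))
for a in((213,135),(178,252)):print(cr(ct(*a,.0725)))
print(cr(ct(195,350,.0355)))
f=T; import cv2
# knob via red mask centroid, top view (original frame)
for n in('top','scene'):
    f=d[n];im=f['image'].astype(int);m=(im[:,:,0]>150)&(im[:,:,1]<90)&(im[:,:,2]<90);z=f['z_map']
    v,u=np.nonzero(m);P=np.array([px(f,a,b) for a,b in zip(u,v)]);k=(abs(P[:,0]-.667)<.03)&(abs(P[:,1]-.11)<.03)
    print(n,k.sum(),P[k].mean(0),P[k].min(0),P[k].max(0))
```

```text
[412.3 240. ]
[431.3 238.9]
[457.4 239.1]
[480.2 238.5]
top
[432.9 234.8]
[411.3 232.9]
[478.3 232.1]
[457.  234.2]
[445.4 233.4]
top 25 [0.66124832 0.10521211 0.13959503] [0.65499117 0.09783534 0.12057353] [0.67401528 0.11651163 0.14609566]
scene 47 [0.66820393 0.10902301 0.14253934] [0.65741473 0.10068279 0.1375858 ] [0.67904304 0.12129531 0.14604317]
```

The rest is parked within about 1 mm in both views. The gripped TCP shows the scene camera is about 0.6 mm off and the top camera about 6 mm off along the rail. With those corrections both cameras put the knob at (0.667, 0.1135). Next is the plunger.

Run:
```python
from h import *
env.movel([.6667,.1137,.20],rate=.2);st()
f=eyes.grab_frame('scene');crop(f,'s6',350,470,130,270,4)
env.movel([.6667,.1137,.112],rate=.08);st()
f=eyes.grab_frame('scene');crop(f,'s7',350,470,130,270,4)
```

```text
t 14.55 p [0.6661 0.1147 0.2002] F [ 0.5  1.3 -0.6] w 1.0
t 15.85 p [0.6671 0.1138 0.1127] F [ 0.1 -0.3 -0.1] w 1.0
```

View pics/s6.png

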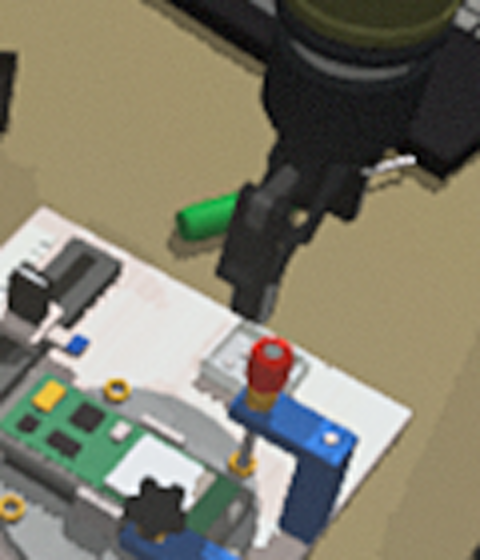

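View pics/s7.png

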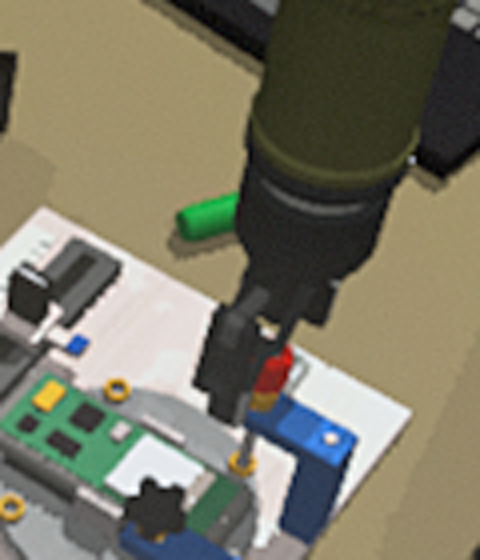

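The red knob sits between the open fingers, around (270,375) in the last crop. I close, check the side force, then pull.

Run:
```python
from h import *
env.move_gripper(0.0);st();env.pause(.2);st();print('Fcx,Fcy',t.get_force()@cx,t.get_force()@cy, 'M',np.round(t.get_torque(),2))
f=eyes.grab_frame('scene');crop(f,'s8',350,470,130,270,4)
```

```text
t 16.5 p [0.6666 0.1133 0.1123] F [-1.9 -2.5  3.7] w 0.259
t 16.7 p [0.6667 0.1133 0.1123] F [-2.4 -1.9  3.8] w 0.264
Fcx,Fcy -2.03385786820265 -2.262956438220258 M [-0.43  0.45  0.05]
```

View pics/s8.png

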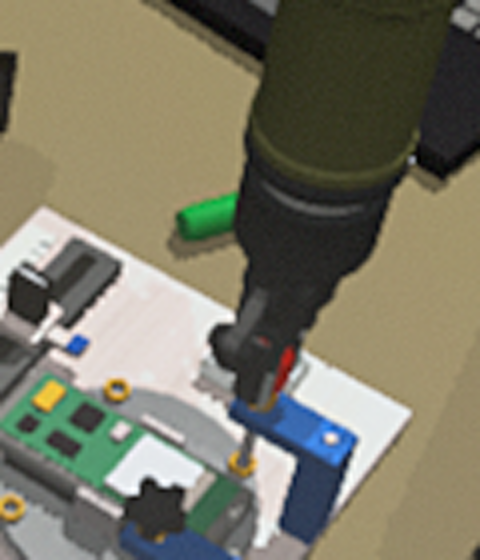

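Run:
```python
from h import *
z0=t.get_position()[2]
for dz in(.006,.012,.0165,.0175):
    env.movel([.6667,.1133,.112+dz],rate=.03);st()
env.pause(.4);st();print(t.get_position()[2]-z0)
f=eyes.grab_frame('scene');crop(f,'s9',310,470,150,270,5)
```

```text
t 17.1 p [0.6666 0.1133 0.1173] F [ 2.  -1.1 -5.8] w 0.265
t 17.45 p [0.6667 0.1133 0.124 ] F [ 1.9 -0.2 -7.4] w 0.258
t 17.75 p [0.6666 0.1133 0.1286] F [ 1.6 -0.3 -9.1] w 0.261
t 18.0 p [0.6666 0.1133 0.1294] F [ 3.5  0.3 -9.1] w 0.261
t 18.4 p [0.6666 0.1134 0.1295] F [ 2.9 -0.8 -9. ] w 0.26
0.017177134304896258
```

View pics/s9.png

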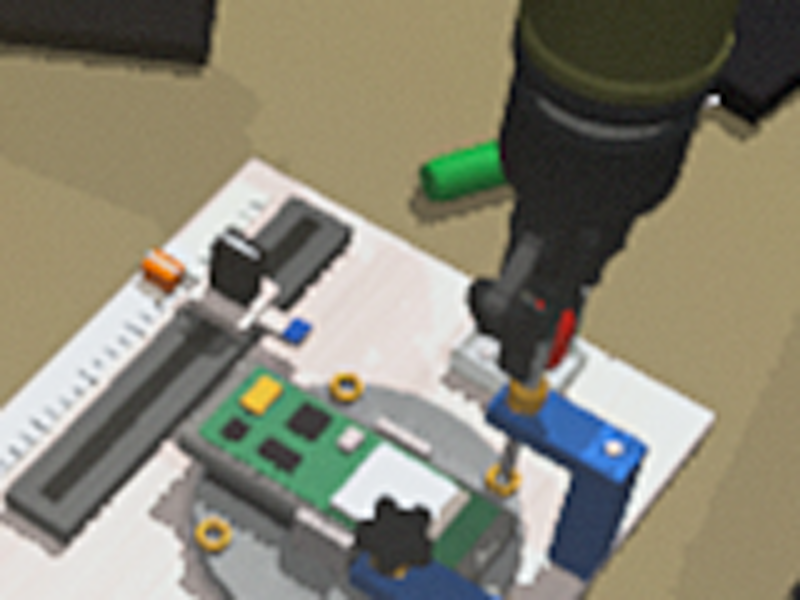

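The knob is up about 17 mm, showing sleeve and gap below it at around (528,390). The pull force rose steadily from about 6 to 9 N, following the spring, and it holds without slipping. The rest still stands at the marker, so I hand in.

Run:
```python
from h import *
st();workorder.finish_job();st()
```

```text
t 18.45 p [0.6666 0.1133 0.1295] F [ 1.3 -0.1 -7.9] w 0.26
the job is handed in; nothing more can be done
the job is handed in; nothing more can be done
```

I slid the rest to the orange marker, then gripped the red knob, pulled the plunger up and handed the job in at 18.5 s while still holding it. The hand-in gives no verdict.

- **Rest position:** the first slide of 62 mm left the rest about 4.7 mm short. I regripped it and moved it on. After that, both cameras put the grip's line about 0.7 mm from the marker's line, inside the 5 mm limit. The last picture still shows it at the marker.
- **Plunger:** the gripper rose 17.2 mm from where it closed on the knob. The downward force grew from about 6 to 9 N, as the spring should, and the grip width stayed steady, so I saw no sign of slipping. The last picture shows the knob clear of its sleeve. I did not measure the knob's height directly.
- **Bystanders:** nothing looked disturbed in the pictures I viewed. I did not measure their positions again.
- **Disagreement:** the top camera read about 6 mm off along the rail compared with the arm's position when it held the grip; the scene camera was within 1 mm. I corrected the knob's position for this before grasping it.

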